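# Hang the spring guard and hold the spring slide at its mark

## Robot

A 6-joint arm with a two-finger parallel gripper is mounted at the origin on the work surface. World frame = base frame: x ahead of the robot, y to its left, z up, the work surface at z = 0. Lengths are in m, angles in rad, forces in N, time in s.
With the tool pointing down it reaches from about 0.35 to 0.725 m from the base axis. Payload 6 kg.
Tool frame: the origin (TCP) lies midway between the tips of the shut fingers; the grasp point (between the pads) lies r.pinch_z behind it (r.pinch_z is the distance from the TCP to the grasp point, in m); z points along the fingers, y is the direction in which the jaws open and shut (so a half turn about z gives the same grasp; the last joint's range is limited). The gripper opens to 85 mm and grips with 20 to 120 N. Pads are 22 mm wide; open, the fingers measure 114 mm over their backs; the gripper's body (76 mm by 85 mm) begins 54 mm behind the grasp point. The pads swing forward as they close: fully open they stand 13 mm farther back than shut.
Start: joints at [-0.804, 0.04, 0.085, 0, -1.615, -0.334], TCP at [0.252, -0.545, 0.198] pointing down, gripper open.
Joint ranges: [-2.56, 2.56], [-1.29, 2.01], [-1.08, 1.49], [-3.29, 1.98], [-2.81, -0.18], [-2.99, 2.99]. Speed limits (rad/s): [2.57, 2.57, 3.01, 3.14, 3.14, 3.14].

## Interface

Orientations are given as a rotation vector (axis times angle).
In Python, from workcell import r gives the robot as it stands. The module is installed in compiled form; this text tells all that it offers.
- The arm moves only by the shell command python3 -m handwheel 'ROWS' [OPENING] [FORCE]. ROWS is a JSON object of lists of equal length, an entry for each row: "dp": the shift along the tool's x, y, z in cm, a list of three; "delta_rot": the turn, a rotation vector about the tool's x, y, z in degrees, a list of three. In form: {"dp": [[x, y, z], ...], "delta_rot": [[rx, ry, rz], ...]}. A call has 1 to 5 rows; each row shifts and turns the commanded pose from where the row before left it, along the tool's axes as they then stand; what a row does not reach is not made up. A row lasts 1/12 s, in which the tool goes at most 41.7 mm and 7.16 degrees, less where a joint would pass 70% of its speed; a pose out of reach is approached as far as the arm can. A call is refused whole if a number of a shift passes 4.17 or a number of a turn 7.16, either way. A call with a gripper value outside its range is refused whole. OPENING is the opening in per cent of the stroke, from 0 (shut) to 100 (fully open), set as the call begins (- or left out, the last holds). The fingers move at their own pace and stop on an object; FORCE is the grip in N (left out, the last holds). Time passes only in rows, so rows that do not move let the fingers close. It gives the time, the measured TCP pose, the force and the opening at its end, in the units of the state.
- r.get_state(): the state, without advancing time (a new reading comes with each control period).
- r.read_camera(name): name is "scene" or "top" or "wrist"; returns a dict with "frame" (480x640x3 uint8, red, green, blue), "fx", "fy", "cx", "cy" (pixels), "R" (3x3) and "t" (3): a world point X has camera coordinates R X + t. Camera axes: x right, y down, z forward; pixel columns grow to the right and rows downward; lengths in m; the calibration is good to about 2 mm. A picture is of the moment at which its call begins. There is no depth.
- r.finish_job(): hands the job in, once; it reports no verdict.
Trained networks look in a picture, given as the dict that the camera call returned (one of the last four; its "shot" number tells which), for a name from the list of things; names that differ only in an ending like _2 or _b are one class to them, and where a whole thing is asked for, a point or a joint stands for the part that bears it (a point fixed in the world has none). Each returns a list of dicts, best first, with "confidence" (0 to 1); they miss things now and then, are a little off and sometimes report something else, mostly with a low value. They report only what shows in the picture. A call takes as long as a camera call. They do not tell look-alikes from the thing itself.
- r.spot_in(picture, label): "xyz" ([x, y, z] in m, in world coordinates, good to about 4 mm: the middle of the surface that is visible of it).
- r.cut_out(picture, label): "region" (480x640 bool, what is visible of it).
The state is a dict: "t": time; "joint_positions": joint angles; "qvel": joint speeds; "effort": joint torques, N m; "ee_pos": TCP position; "ee_rot": TCP orientation; "force": force on the tool from outside, world axes, zero at the start; "torque": the same for the moment, N m; "gripper_width": finger opening in m.
Only numpy, scipy, OpenCV 4.12 (cv2) and the standard library are available. Lean on these libraries where they do the work, as an engineer would, in place of code of your own. Each camera call takes 0.05 s, during which the arm holds its last target.

## Task

Before the transducer check on the spring-return pull jig, hang the loose sheet-metal guard (the inverted channel) over the jig's horizontal bar so that it covers the whole spring, and let go of it. Only then pull the slide out by its upright handle until its pointer stands between the two ridges of the mark clamp, and keep it there: finish still holding the handle against the spring. Leave the guard hanging and everything else on the bench where it is.

Things in the scene. Friction and masses are not known exactly. Their poses are not given: they have to be found in the camera images.
- jig: Fixed pull jig: aluminium bed 330 x 90 mm (x -195 to 135), 30 mm high. Origin on the bench under its centre line; x runs along the bed from handle end (-) to bar end (+), z up. Two posts 14 mm wide (x -20 and 110) carry a bar along x, 12 mm square, 142 mm long. Under it the bare spring: x 13 to 77, 24 mm diameter, centre 55 mm high. On the -y side a ledge 26 mm high to y -83 bears the mark clamp.
- bar_mid (a point): Middle of the bar's upper face, above the middle of the spring: 45 mm along +x, 125 mm up from jig; same axes as the jig.
- guard: Loose guard: inverted U channel of bare 3 mm aluminium sheet, 100 mm long (its x), 42 mm wide outside, 36 mm inside (its y), 80 mm high, about 0.16 kg; open below and at both ends, alike either way round. Origin: centre of its underside, level with the lower edges of its two side walls, on which it starts standing; z up. Gripped across its width from above.
- guard_roof (a point): Centre of the inner face of the guard's roof, 77 mm above guard; it rests on the bar's upper face when hung.
- pull (a joint): Travel of the spring-return slide in m: 0 fully home (where it starts), grows as the slide is pulled out along the jig's -x axis, stop at 0.090. The spring pulls it home with about 4 N at 0 plus 1 N for each 10 mm; let go, it returns.
- grip (a point): Grip point of the slide's upright handle, moves with it: black plate 12 mm thick (jig x), 40 mm wide (jig y). At home at x -85, y 0, z 96 mm in the jig's frame; the plate's top is 20 mm higher. Below it the top of the slide block (40 x 44 mm) is 50 mm above the bench. At least 50 mm are free before and behind the plate, above the block.
- pointer (a point): Point on the slide's pointer, a steel blade 3 mm thick that sticks out 73 mm to the jig's -y side at the handle's foot, 50 mm above the bench; the point lies at the handle's x and at y -66 mm in the jig's frame and moves with the slide. The blade passes just over the ridges of the mark clamp.
- mark: Mark clamp, fixed on the ledge: dark steel block 22 x 24 mm with two upright ridges 3 mm thick, 12 mm apart inside; axes as the jig. Origin: centre of its underside; x = 0 is midway between the ridges. The slide must travel as far as the pointer is from the mark along the jig's x (about 38 to 66 mm from home; differs each time).
- wax: Bystander: upright wax cylinder, 40 mm diameter, 65 mm high; origin under its centre.
- cutting_ring: Bystander: brass ring, 68 mm outside, 24 mm high; origin under its centre.
- level: Bystander: spirit level 160 x 24 x 30 mm, long along its y.
- bulb: Bystander: rubber bulb, 56 mm diameter, 85 mm high.
- driver: Bystander: screwdriver lying along its x.
- wash: Bystander: white bottle, 60 mm diameter, 150 mm high.
- stone: Bystander: grey porous disc, 50 mm diameter, 12 mm high.
Things that resemble listed ones, but are neither listed nor needed, are in the scene too. There is more than one size of the guard; the one meant has the size given above.

How it is judged:
By the outcome, as a careful person would: the job done as asked, in the order asked, and still so for the second after the job is handed in, while the arm keeps its last pose, push and grip.
It also fails if it takes over 51 s, if anything falls off the work surface, if the arm or the gripper's body presses on something with over 40 N, if the wrist force passes 120 N, or if a joint passes its speed limit or range.

## Working session

There is one attempt and no reset: what is moved stays moved. The work goes in short steps, Python scripts to look and compute and a shell command to move; the robot and the scene stay as the last step left them, time stands still between calls to the robot, and variables do not carry over. Pictures are saved under pics/ and viewed, and the job is handed in when it is done.

```bash
mkdir -p pics
cat > h.py <<'E'
import numpy as np, cv2
from workcell import r
def save(p,n): cv2.imwrite(f'pics/{n}.png',cv2.cvtColor(p['frame'],cv2.COLOR_RGB2BGR))
def proj(p,X):
    c=np.array(p['R'])@np.array(X,float)+np.array(p['t']); return np.array([p['fx']*c[0]/c[2]+p['cx'],p['fy']*c[1]/c[2]+p['cy']])
def ray(p,uv,z):
    R=np.array(p['R']);t=np.array(p['t']);o=-R.T@t
    d=R.T@np.array([(uv[0]-p['cx'])/p['fx'],(uv[1]-p['cy'])/p['fy'],1.]); return o+d*(z-o[2])/d[2]
E
python3 - <<'E'
from h import *
s=r.get_state(); print({k:np.round(v,3).tolist() for k,v in s.items()}, r.pinch_z)
for n in ['scene','top']:
    p=r.read_camera(n); save(p,n+'0'); print(n,p['fx'],np.round(-np.array(p['R']).T@p['t'],3),np.round(p['R'],3).tolist())
    for l in ['jig','guard','pull','pointer','mark','wax','level']:
        for d in r.spot_in(p,l)[:4]: print(l,round(d['confidence'],2),np.round(d['xyz'],3),np.round(proj(p,d['xyz'])))
E
```

```text
{'t': 0.0, 'joint_positions': [-0.804, 0.041, 0.084, -0.0, -1.615, -0.334], 'qvel': [-0.001, -0.002, 0.0, -0.001, 0.0, -0.001], 'effort': [0.001, -36.821, 34.742, 6.933, -0.005, 0.0], 'ee_pos': [0.252, -0.544, 0.197], 'ee_rot': [0.674, -3.068, -0.003], 'force': [0.422, -0.886, -0.019], 'torque': [-0.009, 0.016, -0.017], 'gripper_width': 0.085} 0.0187
scene 564.9761714669642 [1.523 0.231 1.107] [[-0.265, 0.964, 0.002], [0.69, 0.191, -0.698], [-0.674, -0.184, -0.716]]
jig 0.62 [ 0.594 -0.06   0.03 ] [306. 258.]
guard 0.91 [0.424 0.418 0.086] [504. 232.]
guard 0.81 [0.593 0.096 0.046] [365. 265.]
guard 0.71 [0.63  0.201 0.078] [406. 277.]
pull 0.92 [ 0.514 -0.066  0.064] [311. 227.]
pointer 0.76 [ 0.511 -0.063  0.068] [313. 225.]
mark 0.55 [ 0.432 -0.516  0.02 ] [171. 189.]
mark 0.51 [ 0.449 -0.132  0.034] [295. 214.]
mark 0.5 [0.472 0.193 0.016] [410. 247.]
wax 0.97 [0.556 0.37  0.052] [479. 275.]
level 0.97 [0.764 0.162 0.032] [378. 329.]
top 457.94288250700896 [ 0.475 -0.052  1.153] [[-0.022, -0.999, -0.029], [-0.994, 0.025, -0.11], [0.111, 0.026, -0.993]]
jig 0.97 [ 0.533 -0.076  0.028] [339. 269.]
guard 0.94 [0.621 0.201 0.087] [222. 233.]
guard 0.91 [0.581 0.086 0.061] [272. 250.]
guard 0.59 [0.407 0.413 0.116] [125. 328.]
pull 0.92 [ 0.503 -0.07   0.047] [338. 281.]
pull 0.55 [ 0.427 -0.512  0.019] [521. 309.]
pull 0.31 [0.476 0.199 0.021] [229. 294.]
pointer 0.93 [ 0.505 -0.068  0.052] [337. 280.]
pointer 0.59 [0.622 0.205 0.078] [221. 233.]
mark 0.57 [ 0.442 -0.13   0.033] [363. 306.]
wax 0.82 [0.539 0.364 0.064] [157. 270.]
level 0.81 [0.751 0.16  0.032] [243. 184.]
```

View pics/scene0.png

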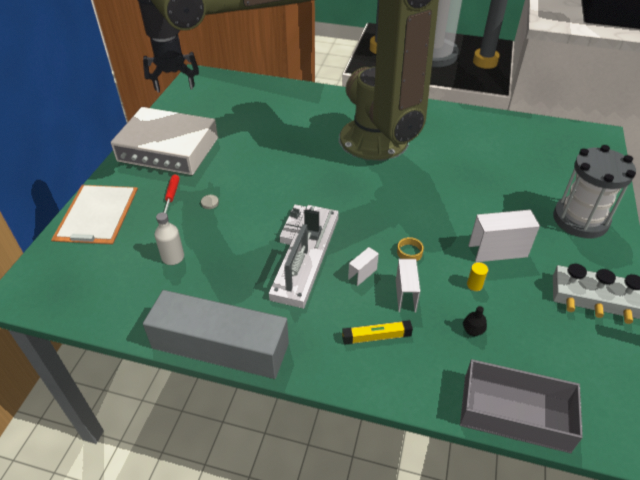

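View pics/top0.png

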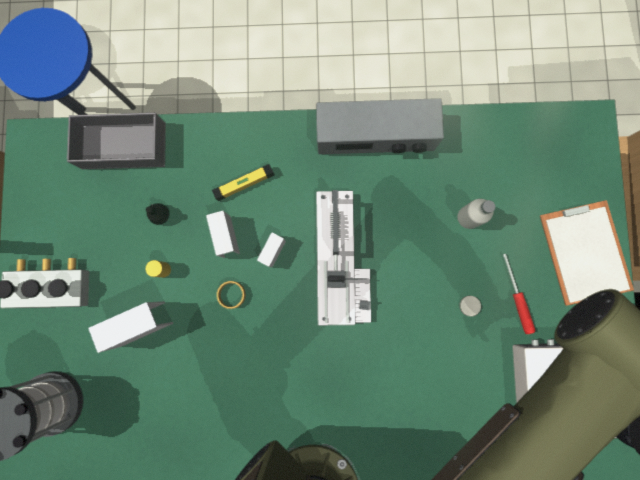

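Scene shows three channel-shaped candidates: the small one at scene (364,266) / top (270,250), the middle one at (408,284) / (220,233), and the large one at (503,235) / (125,328). I'll measure them next.

Run:
```python
from h import *
p=r.read_camera('top'); save(p,'top1'); q=r.read_camera('scene')
f=p['frame']
hsv=cv2.cvtColor(f,cv2.COLOR_RGB2HSV)
m=((hsv[...,1]<45)&(hsv[...,2]>215)).astype(np.uint8)
n,l,st,c=cv2.connectedComponentsWithStats(m)
for i in range(1,n):
    if st[i,4]<150 or c[i][1]<180 or c[i][1]>360 or c[i][0]>300: continue
    cn,_=cv2.findContours((l==i).astype(np.uint8),0,2)
    b=cv2.boxPoints(cv2.minAreaRect(cn[0]))
    print(c[i],b.round(1).tolist())
    for z in (.06,.08,.1,.12):
        P=np.array([ray(p,u,z)[:2] for u in b]); e=np.diff(P,axis=0)
        print(z,np.linalg.norm(e,axis=1)[:2].round(4),P.mean(0).round(4),[np.degrees(np.arctan2(x[1],x[0])).round(1) for x in e[:2]])
a=cv2.resize(f[195:340,100:400],None,fx=2.6,fy=2.6,interpolation=cv2.INTER_CUBIC); cv2.imwrite('pics/cropT.png',a[...,::-1])
b=cv2.resize(q['frame'][190:320,250:550],None,fx=2.6,fy=2.6,interpolation=cv2.INTER_CUBIC); cv2.imwrite('pics/cropS.png',b[...,::-1])
```

```text
[219.26262626 232.52958153] [[206.1999969482422, 214.6999969482422], [222.60000610351562, 210.60000610351562], [232.5, 250.10000610351562], [216.10000610351562, 254.1999969482422]]
0.06 [0.0413 0.1002] [0.6263 0.2131] [np.float64(-77.3), np.float64(-166.1)]
0.08 [0.0406 0.0984] [0.6235 0.2082] [np.float64(-77.3), np.float64(-166.1)]
0.1 [0.0398 0.0965] [0.6208 0.2034] [np.float64(-77.3), np.float64(-166.1)]
0.12 [0.0391 0.0947] [0.618  0.1985] [np.float64(-77.3), np.float64(-166.1)]
[269.76767677 249.03787879] [[257.0, 259.8999938964844], [271.5, 232.1999969482422], [282.6000061035156, 238.0], [268.1000061035156, 265.70001220703125]]
0.06 [0.0751 0.0307] [0.5829 0.0908] [np.float64(-28.3), np.float64(-119.0)]
0.08 [0.0737 0.0301] [0.5809 0.0882] [np.float64(-28.3), np.float64(-119.0)]
0.1 [0.0724 0.0296] [0.5789 0.0856] [np.float64(-28.3), np.float64(-119.0)]
0.12 [0.071 0.029] [0.577 0.083] [np.float64(-28.3), np.float64(-119.0)]
[ 41.34751773 275.76879433] [[3.0, 271.0], [79.0, 271.0], [79.0, 284.0], [3.0, 284.0]]
0.06 [0.1878 0.0314] [0.527  0.6479] [np.float64(-91.3), np.float64(
[... 433 characters left out ...]
.6363] [np.float64(-91.2), np.float64(-177.9)]
0.1 [0.1823 0.0299] [0.4741 0.6235] [np.float64(-91.2), np.float64(-177.9)]
0.12 [0.1789 0.0294] [0.4742 0.6106] [np.float64(-91.2), np.float64(-177.9)]
[121.72777437 327.02145923] [[87.19999694824219, 328.20001220703125], [145.6999969482422, 302.29998779296875], [156.10000610351562, 325.79998779296875], [97.69999694824219, 351.79998779296875]]
0.06 [0.1515 0.062 ] [0.4048 0.4466] [np.float64(-67.3), np.float64(-154.9)]
0.08 [0.1488 0.0608] [0.4061 0.4375] [np.float64(-67.3), np.float64(-154.9)]
0.1 [0.146  0.0597] [0.4074 0.4284] [np.float64(-67.3), np.float64(-154.9)]
0.12 [0.1432 0.0586] [0.4087 0.4192] [np.float64(-67.3), np.float64(-154.9)]
```

View pics/cropT.png

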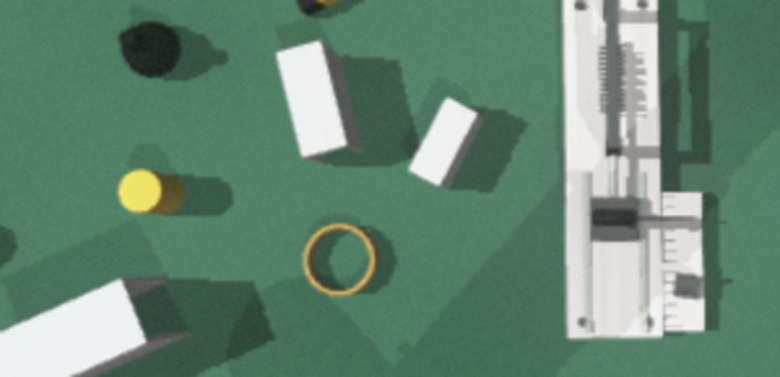

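View pics/cropS.png

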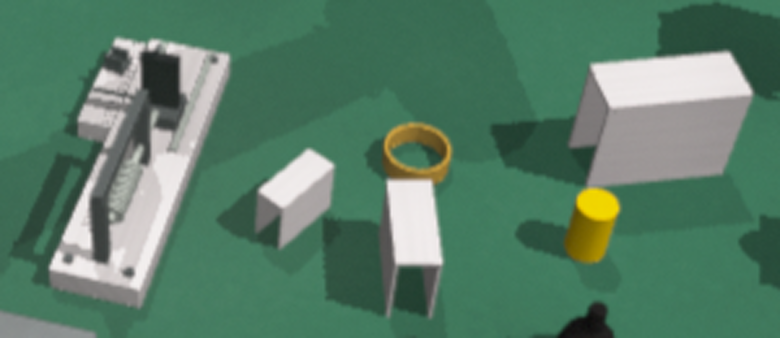

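Run:
```python
from h import *
f=cv2.imread('pics/top1.png'); cv2.imwrite('pics/jT.png',cv2.resize(f[185:335,300:385],None,fx=4,fy=4,interpolation=cv2.INTER_CUBIC))
f=cv2.imread('pics/scene0.png'); cv2.imwrite('pics/jS.png',cv2.resize(f[195:310,260:350],None,fx=5,fy=5,interpolation=cv2.INTER_CUBIC))
```

```text
(no output)
```

View pics/jT.png

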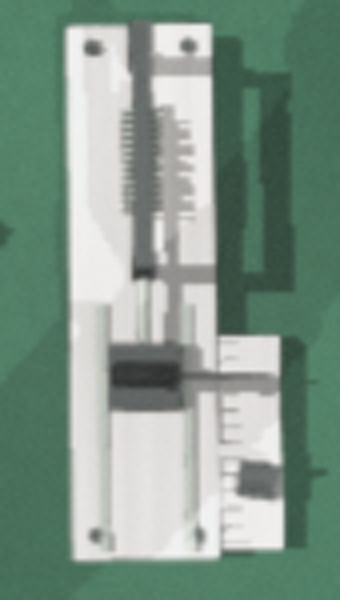

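View pics/jS.png

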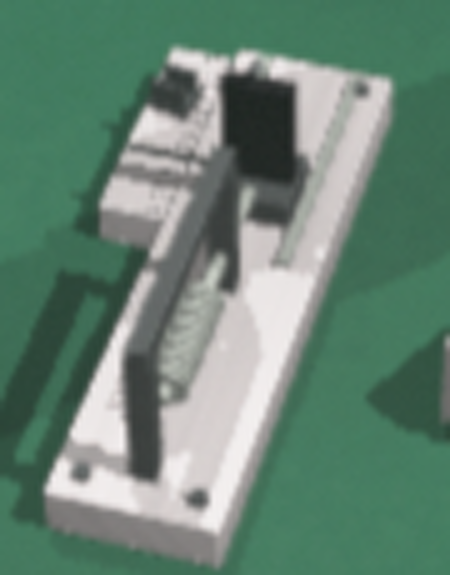

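```bash
cat > fit.py <<'E'
from h import *
from scipy.optimize import least_squares
p=r.read_camera('top'); q=r.read_camera('scene')
T=lambda a:((np.array(a)+.5)/4-.5+np.array([300,185]))
S=lambda a:((np.array(a)+.5)/5-.5+np.array([260,195]))
ob=[(p,T((66,25)),(.135,.045,.03)),(p,T((213,27)),(.135,-.045,.03)),(p,T((73,560)),(-.195,.045,.03)),(p,T((218,558)),(-.195,-.045,.03)),
(p,T((140,22)),(.116,0,.125)),(p,T((144,270)),(-.026,0,.125)),
(q,S((218,537)),(.135,.045,.03)),(q,S((47,490)),(.135,-.045,.03)),(q,S((392,80)),(-.195,.045,.03))]
def W(v,X): c,s=np.cos(v[2]),np.sin(v[2]); return np.array([v[0]+c*X[0]-s*X[1],v[1]+s*X[0]+c*X[1],X[2]])
def fit(ob):
    s=least_squares(lambda v:np.concatenate([proj(k,W(v,X))-u for k,u,X in ob]),[.57,-.06,0]); return s.x,s.fun.reshape(-1,2).round(1)
for o in (ob,ob[:6],ob[6:]):
    v,e=fit(o); print(v.round(4),e.tolist())
v,_=fit(ob)
print('bar_mid',W(v,(.045,0,.125)),'grip',W(v,(-.085,0,.096)),'yawdeg',np.degrees(v[2]))
h=ray(p,T((144,374)),.116); print('handle by top',h)
def J(P): c,s=np.cos(v[2]),np.sin(v[2]); d=np.array(P[:2])-v[:2]; return np.array([c*d[0]+s*d[1],-s*d[0]+c*d[1]])
print('handle jig',J(h))
for z in (.04,.05): print('mark',J(ray(p,T((260,480)),z)),J(ray(q,S((175,88)),z)))
print('pointer',J(ray(p,T((255,383)),.05)))
# guard
for z in [.08]:
  print('guard', [W(v,(.045,0,.125)).round(4)])
E
python3 fit.py
python3 - <<'E'
from h import *
q=r.read_camera('scene')
f=q['frame']; cv2.imwrite('pics/gS.png',cv2.resize(f[250:320,380:440],None,fx=8,fy=8,interpolation=cv2.INTER_CUBIC)[...,::-1])
p=r.read_camera('top')
f=p['frame']; cv2.imwrite('pics/gT.png',cv2.resize(f[200:265,195:255],None,fx=8,fy=8,interpolation=cv2.INTER_CUBIC)[...,::-1])
E
```

```text
[ 0.593  -0.067  -0.0135] [[0.4, 0.0], [-0.3, -1.0], [-0.2, 0.2], [0.8, 0.4], [0.4, -0.5], [0.2, -0.6], [0.9, -1.2], [-0.3, -0.0], [1.2, -0.3]]
[ 0.5924 -0.0665 -0.0147] [[0.3, 0.2], [-0.4, -0.7], [-0.5, 0.4], [0.5, 0.7], [0.2, -0.3], [-0.1, -0.4]]
[ 0.595  -0.0683 -0.0074] [[0.6, -0.7], [-0.8, 0.6], [0.2, -0.0]]
bar_mid [ 0.63799675 -0.06760743  0.125     ] grip [ 0.50800861 -0.06585169  0.096     ] yawdeg -0.7738429971112183
handle by top [ 0.50753707 -0.06476084  0.116     ]
handle jig [-0.08548623  0.00108438]
mark [-0.14722858 -0.06858612] [-0.14299814 -0.06856716]
mark [-0.14696401 -0.06785225] [-0.13297714 -0.06501176]
pointer [-0.08940985 -0.06599869]
guard [array([ 0.638 , -0.0676,  0.125 ])]
```

View pics/gS.png

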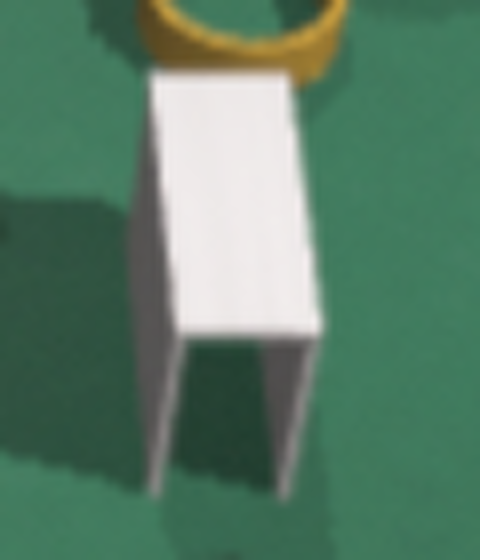

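View pics/gT.png

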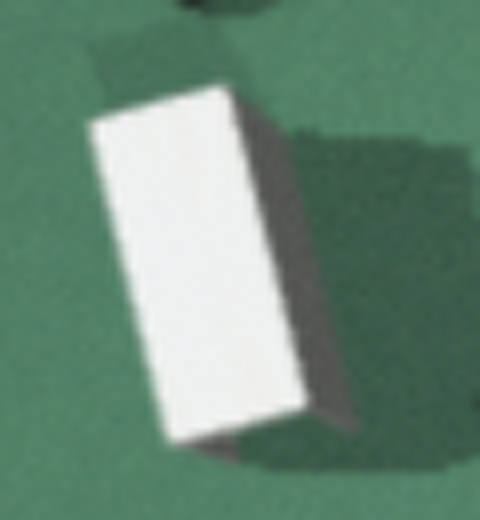

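```bash
cat > fitg.py <<'E'
from fit import W,fit
from h import *
p=r.read_camera('top'); q=r.read_camera('scene')
T=lambda a:((np.array(a)+.5)/8-.5+np.array([195,200]))
S=lambda a:((np.array(a)+.5)/8-.5+np.array([380,250]))
a,b,h=.05,.021,.08
ob=[(p,T((88,122)),(a,b,h)),(p,T((228,85)),(a,-b,h)),(p,T((308,405)),(-a,-b,h)),(p,T((170,443)),(-a,b,h)),
(q,S((150,73)),(-a,-b,h)),(q,S((290,73)),(-a,b,h)),(q,S((320,333)),(a,b,h)),(q,S((180,333)),(a,-b,h)),(q,S((155,497)),(a,-b,0)),(q,S((283,500)),(a,b,0))]
for o in (ob,ob[:4],ob[4:]):
    v,e=fit(o); print('G',v.round(4),np.degrees(v[2]),e.tolist())
E
python3 fitg.py | grep G
python3 - <<'E'
from h import *
from scipy.spatial.transform import Rotation as R
s=r.get_state(); M=R.from_rotvec(s['ee_rot']).as_matrix(); print(M.round(3)); print(s['t'],s['ee_pos'])
E
```

```text
G [0.6234 0.207  0.2448] 14.02730839845794 [[0.8, -0.1], [0.2, -0.2], [0.4, 0.0], [0.5, -0.0], [0.5, 0.1], [0.2, 0.4], [0.6, -0.0], [-0.0, -0.4], [-0.4, -0.1], [1.0, -0.1]]
G [0.6233 0.2082 0.2464] 14.116998978632635 [[0.3, -0.0], [-0.3, -0.1], [-0.1, 0.1], [0.1, 0.0]]
G [0.6237 0.2062 0.2494] 14.287884815118591 [[0.1, 0.1], [-0.2, 0.4], [0.3, -0.0], [-0.3, -0.3], [-0.7, -0.0], [0.7, -0.1]]
[[-0.908 -0.419 -0.   ]
 [-0.419  0.908  0.   ]
 [ 0.     0.    -1.   ]]
1.3 [ 0.25165569 -0.5446406   0.19755872]
```

Chosen: the middle channel at scene (408,284) / top (220,233). Its fitted size is 100 × 42 × 80 mm; the small one is 74 × 30 mm and the large one 149 × 61 mm. The close crops confirm an inverted U that is open at both ends. Moving there now.

```bash
cat > plan.py <<'E'
import sys
from h import *
from scipy.spatial.transform import Rotation as R
s=r.get_state(); M=R.from_rotvec(s['ee_rot']).as_matrix()
x,y,z,yw=map(float,sys.argv[1:5])  # yw = yaw(deg) of tool -x axis in world
th=np.radians(yw); Mt=np.array([[-np.cos(th),-np.sin(th),0],[-np.sin(th),np.cos(th),0],[0,0,-1]])
d=np.array([x,y,z])-s['ee_pos']
print('t',round(s['t'],2),'pos',np.round(s['ee_pos'],4),'F',np.round(s['force'],1),'w',round(s['gripper_width'],4))
print('shift cm now-axes',(M.T@d*100).round(2),'target-axes',(Mt.T@d*100).round(2),'rot',np.degrees(R.from_matrix(M.T@Mt).as_rotvec()).round(2))
E
python3 -m handwheel '{"dp": [[-3.1,2.5,0],[-3.1,2.5,0],[-3.1,2.5,0],[-3.1,2.5,0],[-3.1,2.5,0]], "delta_rot": [[0,0,0],[0,0,0],[0,0,0],[0,0,0],[0,0,0]]}' 100 30
python3 -m handwheel '{"dp": [[-3.1,2.5,0],[-3.1,2.5,0],[-3.1,2.5,0],[-3.1,2.5,0],[-3.1,2.5,0]], "delta_rot": [[0,0,0],[0,0,0],[0,0,0],[0,0,0],[0,0,0]]}'
python3 -m handwheel '{"dp": [[-3.1,2.5,0],[-3.1,2.5,0],[-3.1,2.5,0],[-3.1,2.5,0],[-3.1,2.5,0]], "delta_rot": [[0,0,0],[0,0,0],[0,0,0],[0,0,5],[0,0,5.7]]}'
python3 plan.py 0.6234 0.2072 0.12 14.1
```

```text
t: 1.72
ee_pos: [0.3402, -0.3646, 0.1977]
ee_rot: [-0.674, 3.068, -0.0]
force: [1.7, 0.7, -0.1]
gripper_width: 0.0851
t: 2.13
ee_pos: [0.4287, -0.1858, 0.1981]
ee_rot: [-0.674, 3.067, -0.0]
force: [0.6, -1.3, -0.0]
gripper_width: 0.0856
t: 2.55
ee_pos: [0.52, -0.0087, 0.1982]
ee_rot: [-0.381, 3.117, 0.001]
force: [1.4, -1.0, 0.4]
gripper_width: 0.0852
t 2.55 pos [ 0.52   -0.0087  0.1982] F [ 1.4 -1.   0.4] w 0.0852
shift cm now-axes [-15.22  18.46   7.85] target-axes [-15.29  18.42   7.82] rot [ 0.01  0.08 -0.18]
```

```bash
python3 -m handwheel '{"dp": [[-2.18,2.63,1.1],[-2.18,2.63,1.1],[-2.18,2.63,1.1],[-2.18,2.63,1.1]], "delta_rot": [[0,0,0],[0,0,0],[0,0,0],[0,0,0]]}' >/dev/null
python3 -m handwheel '{"dp": [[-2.18,2.63,1.1],[-2.18,2.63,1.1],[-2.18,2.63,1.1],[0,0,0]], "delta_rot": [[0,0,0],[0,0,0],[0,0,-0.2],[0,0,0]]}'
python3 plan.py 0.6234 0.2072 0.04 14.1
python3 - <<'E'
from h import *
p=r.read_camera('wrist'); save(p,'w1')
a,b,h=.05,.021,.08
c,s=np.cos(.246),np.sin(.246)
for sx,sy in((1,1),(1,-1),(-1,-1),(-1,1)): print(proj(p,[.6234+c*a*sx-s*b*sy,.2072+s*a*sx+c*b*sy,h]).round())
E
```

```text
t: 3.22
ee_pos: [0.6222, 0.2089, 0.1149]
ee_rot: [0.395, -3.11, 0.002]
force: [-0.7, -0.2, -1.0]
gripper_width: 0.0854
t 3.22 pos [0.6222 0.2089 0.1149] F [-0.7 -0.2 -1. ] w 0.0854
shift cm now-axes [-0.12 -0.2   7.49] target-axes [-0.08 -0.2   7.49] rot [-0.03 -0.38  0.38]
[340. 335.]
[273. 335.]
[268. 175.]
[345. 176.]
```

View pics/w1.png

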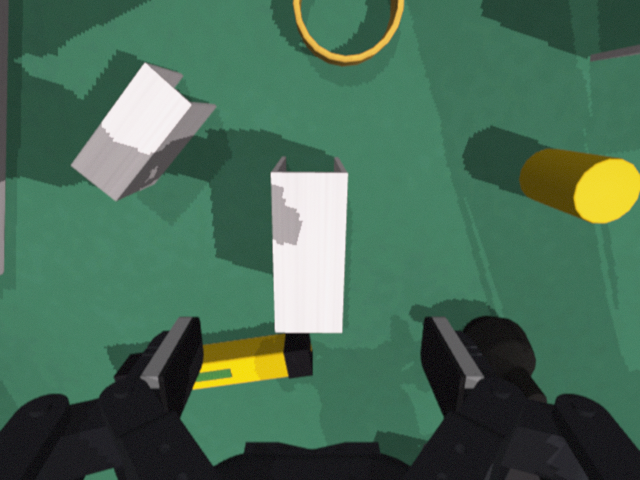

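The wrist picture shows the channel roof at (271–348, 172–332), within 3 px of my fit, with the jaws clear of the neighbours. Descending and gripping.

```bash
python3 -m handwheel '{"dp": [[-0.1,-0.2,2.5],[0,0,2.5],[0,0,2.5],[0,0,0]], "delta_rot": [[0,0,0.4],[0,0,0],[0,0,0],[0,0,0]]}'
python3 -m handwheel '{"dp": [[0,0,0],[0,0,0],[0,0,0],[0,0,0],[0,0,0]], "delta_rot": [[0,0,0],[0,0,0],[0,0,0],[0,0,0],[0,0,0]]}' 0 35
python3 -m handwheel '{"dp": [[0,0,0],[0,0,0],[0,0,-1],[0,0,-2]], "delta_rot": [[0,0,0],[0,0,0],[0,0,0],[0,0,0]]}' 
python3 plan.py 0.638 -0.0676 0.2 -0.8
python3 - <<'E'
from h import *
p=r.read_camera('wrist'); save(p,'w2')
E
```

```text
t: 3.6
ee_pos: [0.621, 0.2015, 0.0398]
ee_rot: [0.377, -3.11, 0.003]
force: [-0.3, -1.0, -2.7]
gripper_width: 0.0858
t: 4.02
ee_pos: [0.6248, 0.2035, 0.0472]
ee_rot: [-0.38, 3.116, 0.002]
force: [-0.5, 0.3, -0.7]
gripper_width: 0.0255
t: 4.35
ee_pos: [0.6227, 0.2027, 0.0736]
ee_rot: [0.379, -3.114, 0.001]
force: [-0.4, -0.6, -1.0]
gripper_width: 0.0001
t 4.35 pos [0.6227 0.2027 0.0736] F [-0.4 -0.6 -1. ] w 0.0001
shift cm now-axes [  5.06 -26.61 -12.61] target-axes [ -1.91 -27.01 -12.64] rot [-0.04 -0.25 14.68]
```

View pics/w2.png

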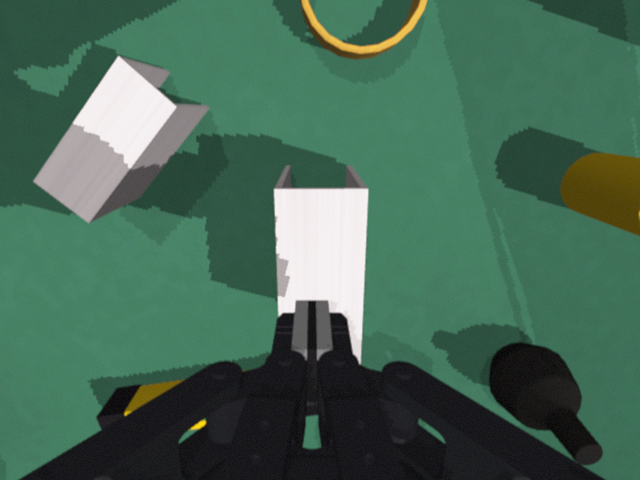

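The jaws shut to 0, so the grip missed. Checking from the other cameras.

Run:
```python
from h import *
q=r.read_camera('scene');f=q['frame']; cv2.imwrite('pics/s3.png',cv2.resize(f[170:330,330:480],None,fx=4,fy=3.7,interpolation=cv2.INTER_CUBIC)[...,::-1])
p=r.read_camera('top');f=p['frame']; cv2.imwrite('pics/t3.png',cv2.resize(f[190:290,170:290],None,fx=5,fy=5,interpolation=cv2.INTER_CUBIC)[...,::-1])
w=r.read_camera('wrist'); s=r.get_state(); print(s['ee_pos'],s['joint_positions'],proj(w,s['ee_pos']),proj(q,s['ee_pos']),proj(p,s['ee_pos']))
```

```text
[0.62454568 0.2037175  0.07658668] [ 6.18809240e-01  2.06143409e-01  4.55662493e-02 -4.38415411e-04
 -1.40822484e+00 -1.94687027e+00] [309.64710031 282.06681411] [407.61526106 275.55802051] [221.55321034 232.02786597]
```

View pics/s3.png

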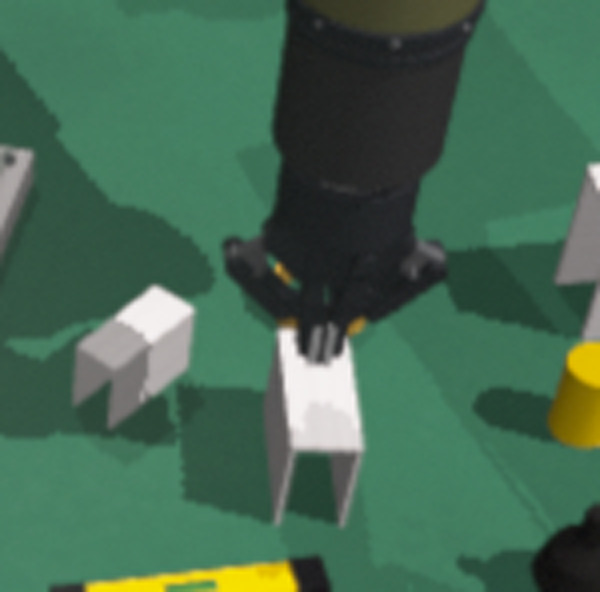

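View pics/t3.png

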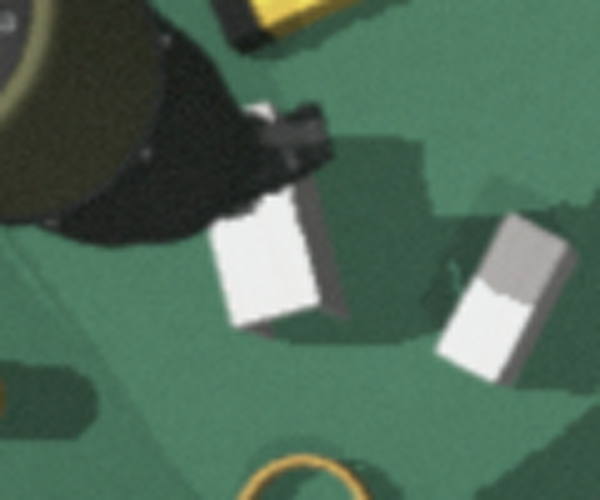

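Run:
```python
from h import *
q=r.read_camera('scene');p=r.read_camera('top');w=r.read_camera('wrist')
for z in (.07,.08,.09,.1,.11,.12,.13): 
    X=[.6245,.2037,z]; print(z,proj(q,X).round(1),proj(p,X).round(1),proj(w,X).round(1))
for i in range(3):
    s=r.get_state(); print(s['t'],s['ee_pos'],s['force'],s['gripper_width'])
f=w['frame']; cv2.imwrite('pics/w3.png',f[...,::-1])
f=q['frame']; cv2.imwrite('pics/s4.png',cv2.resize(f[235:305,375:445],None,fx=8,fy=8,interpolation=cv2.INTER_CUBIC)[...,::-1])
```

```text
0.07 [407.3 277.3] [222.2 232.4] [310.1 282.3]
0.08 [407.8 274.6] [221.2 231.9] [310.1 291. ]
0.09 [408.3 271.9] [220.2 231.3] [310.  300.6]
0.1 [408.7 269.1] [219.2 230.7] [310.  311.2]
0.11 [409.2 266.3] [218.1 230.1] [309.9 323.1]
0.12 [409.7 263.5] [217.1 229.6] [309.8 336.5]
0.13 [410.2 260.6] [216. 229.] [309.7 351.7]
4.7 [0.6236523  0.20313735 0.07461187] [-0.67090481 -0.37986872  0.36269529] 0.00011924283552133564
4.7 [0.6236523  0.20313735 0.07461187] [-0.67090481 -0.37986872  0.36269529] 0.00011924283552133564
4.7 [0.6236523  0.20313735 0.07461187] [-0.67090481 -0.37986872  0.36269529] 0.00011924283552133564
```

View pics/s4.png

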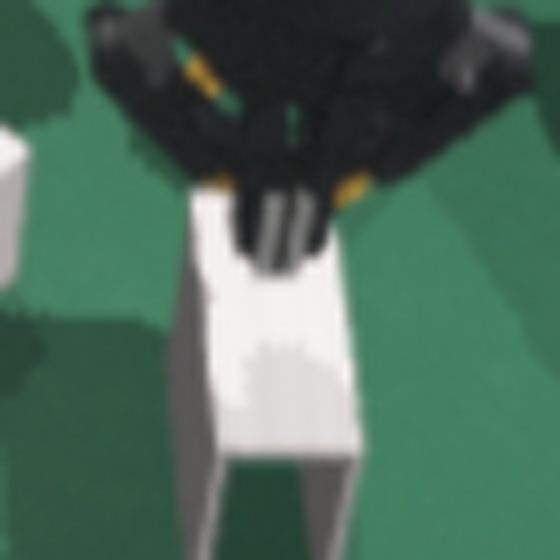

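View pics/w3.png

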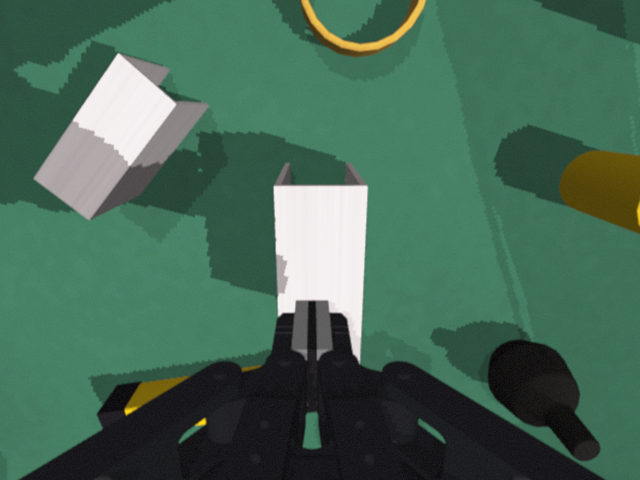

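Run:
```python
from h import *
w=r.read_camera('wrist'); R=np.array(w['R']);C=-R.T@np.array(w['t']); s=r.get_state()
print('fx',w['fx'],'C',C,'C-tcp in tool',R@(np.array(s['ee_pos'])-C), 'z axis',R[2])
a,b,h=.05,.021,.08
c,sn=np.cos(.246),np.sin(.246)
for sx,sy in((-1,-1),(-1,1)):
  for hh in (h,0): print(proj(w,[.6234+c*a*sx-sn*b*sy,.2072+sn*a*sx+c*b*sy,hh]).round(1))
for l in ['guard','wax','cutting_ring','bulb']:
    for d in r.spot_in(w,l)[:3]: print(l,round(d['confidence'],2),np.round(d['xyz'],3))
```

```text
fx 384.907703275761 C [0.54252542 0.1840297  0.25041749] C-tcp in tool [-0.00103016  0.02207715  0.19330676] z axis [ 0.31358555  0.07797353 -0.94635312]
[270.9 190.2]
[283.2 165.5]
[364.7 189.7]
[348.4 165.2]
guard 0.97 [0.605 0.204 0.082]
guard 0.64 [0.578 0.092 0.064]
wax 0.82 [0.54  0.352 0.036]
cutting_ring 0.71 [0.499 0.199 0.024]
bulb 0.96 [0.669 0.362 0.045]
```

Everything agrees that the guard has not moved (corner still at scene (420,292)). In wrist and scene views the shut fingertips sit about 30 mm higher than the reported TCP, so the jaws closed above the roof. I'll reopen, shift 4 mm and step down while looking.

```bash
python3 -m handwheel '{"dp": [[0,0,0],[0,0,0],[0,0,0],[0,0,0],[0,0.4,0]], "delta_rot": [[0,0,0],[0,0,0],[0,0,0],[0,0,0],[0,0,0]]}' 100 35
python3 -m handwheel '{"dp": [[0,0,1.5],[0,0,1.5],[0,0,0],[0,0,0]], "delta_rot": [[0,0,0],[0,0,0],[0,0,0],[0,0,0]]}'
python3 plan.py 0.6234 0.2072 0.015 14.1
python3 - <<'E'
from h import *
p=r.read_camera('wrist'); save(p,'w4')
q=r.read_camera('scene');f=q['frame']; cv2.imwrite('pics/s5.png',cv2.resize(f[230:320,365:455],None,fx=6.5,fy=6.5,interpolation=cv2.INTER_CUBIC)[...,::-1])
E
python3 plan.py 0.6234 0.2072 0.015 14.1
```

```text
t: 5.37
ee_pos: [0.6233, 0.2067, 0.0756]
ee_rot: [0.379, -3.119, 0.0]
force: [-0.1, -0.3, 0.3]
gripper_width: 0.0608
t: 5.7
ee_pos: [0.6226, 0.2069, 0.0448]
ee_rot: [0.38, -3.117, 0.001]
force: [-0.7, 0.1, 0.3]
gripper_width: 0.0854
t 5.7 pos [0.6226 0.2069 0.0448] F [-0.7  0.1  0.3] w 0.0854
shift cm now-axes [-0.09  0.02  2.98] target-axes [-0.08  0.01  2.98] rot [-0.04 -0.11 -0.19]
t 5.8 pos [0.6237 0.2072 0.0468] F [-0.  -0.2  1.4] w 0.0853
shift cm now-axes [0.04 0.   3.18] target-axes [0.03 0.   3.18] rot [-0.    0.08 -0.19]
```

View pics/w4.png

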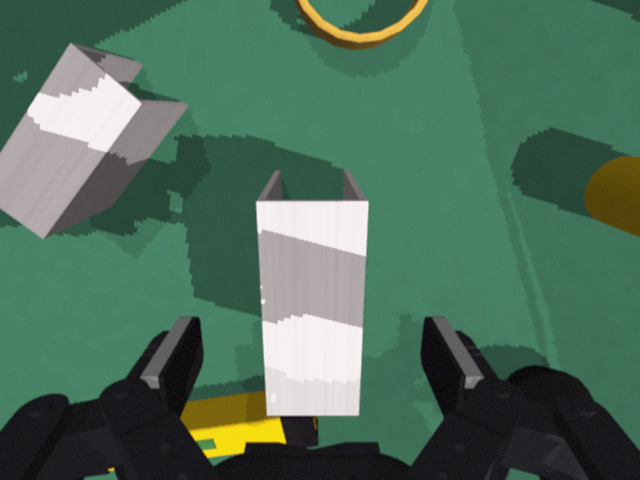

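View pics/s5.png

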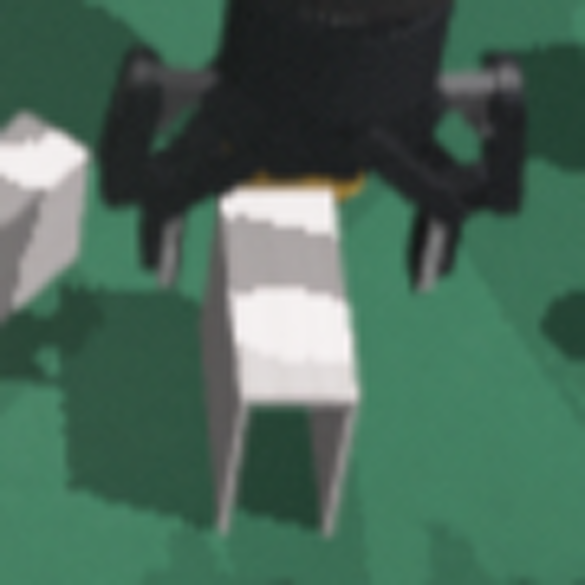

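```bash
python3 -m handwheel '{"dp": [[0,0,1.5],[0,0,1.6],[0,0,0]], "delta_rot": [[0,0,0],[0,0,0],[0,0,0]]}'
python3 -m handwheel '{"dp": [[0,0,0],[0,0,0],[0,0,0],[0,0,0],[0,0,0]], "delta_rot": [[0,0,0],[0,0,0],[0,0,0],[0,0,0],[0,0,0]]}' 0 35
python3 -m handwheel '{"dp": [[0,0,0]], "delta_rot": [[0,0,0]]}'
python3 - <<'E'
from h import *
p=r.read_camera('wrist'); save(p,'w5')
q=r.read_camera('scene');f=q['frame']; cv2.imwrite('pics/s6.png',cv2.resize(f[230:320,365:455],None,fx=6.5,fy=6.5,interpolation=cv2.INTER_CUBIC)[...,::-1])
E
python3 plan.py 0.638 -0.0676 0.2 -0.8
```

```text
t: 6.05
ee_pos: [0.6218, 0.2067, 0.0122]
ee_rot: [0.379, -3.115, 0.001]
force: [-0.5, -0.2, -0.8]
gripper_width: 0.0853
t: 6.47
ee_pos: [0.6241, 0.2075, 0.0163]
ee_rot: [-0.38, 3.116, 0.001]
force: [0.7, 0.4, 3.7]
gripper_width: 0.0415
t: 6.55
ee_pos: [0.6241, 0.2075, 0.0163]
ee_rot: [-0.38, 3.116, 0.001]
force: [0.6, 0.9, 4.3]
gripper_width: 0.0412
t 6.65 pos [0.6241 0.2075 0.0163] F [-0.8  1.7  5.5] w 0.0417
shift cm now-axes [  5.22 -27.03 -18.4 ] target-axes [ -1.78 -27.49 -18.37] rot [ 0.04  0.14 14.71]
```

View pics/w5.png

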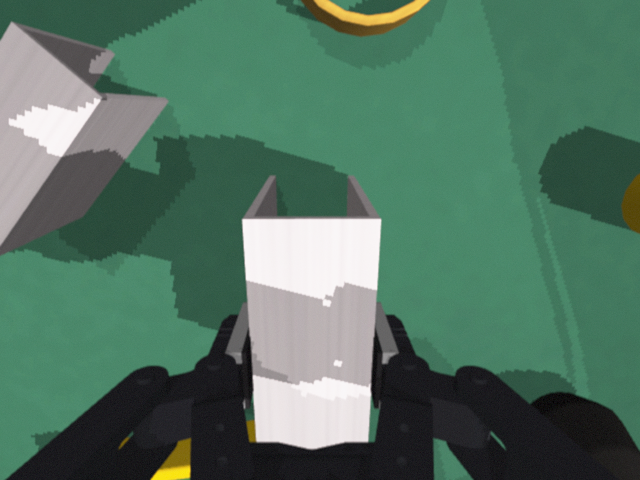

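View pics/s6.png

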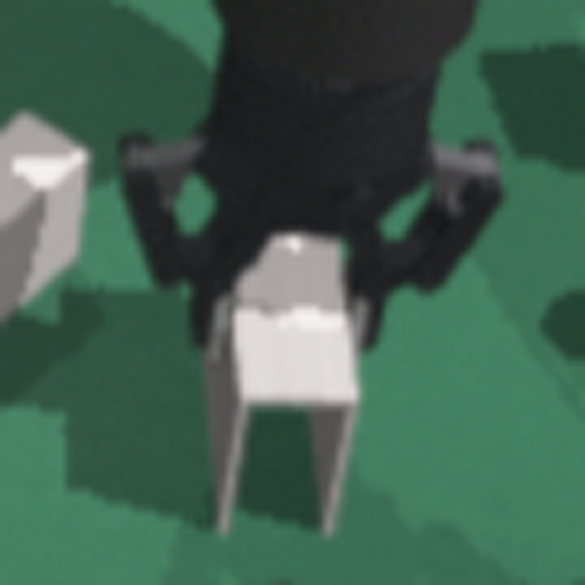

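The guard is gripped across its walls (opening 41.7 mm; pads at wrist (245,360) and (380,360)). Lifting.

```bash
python3 -m handwheel '{"dp": [[0,0,-2.5],[0,0,-3.5],[0,0,-3.5],[0,0,-3.5],[0,0,-3.5]], "delta_rot": [[0,0,0],[0,0,0],[0,0,0],[0,0,0],[0,0,0]]}'
python3 -m handwheel '{"dp": [[0,0,-1],[0,0,0]], "delta_rot": [[0,0,5],[0,0,5]]}'
python3 plan.py 0.638 -0.0676 0.19 -0.8
python3 - <<'E'
from h import *
q=r.read_camera('scene');f=q['frame']; cv2.imwrite('pics/s7.png',f[...,::-1])
E
```

```text
t: 7.07
ee_pos: [0.6226, 0.2068, 0.1804]
ee_rot: [0.38, -3.117, 0.0]
force: [0.7, 0.8, -1.6]
gripper_width: 0.0413
t: 7.23
ee_pos: [0.6245, 0.2074, 0.1943]
ee_rot: [-0.1, 3.134, 0.004]
force: [1.5, -1.1, -1.3]
gripper_width: 0.0414
t 7.23 pos [0.6245 0.2074 0.1943] F [ 1.5 -1.1 -1.3] w 0.0414
shift cm now-axes [  0.41 -27.53   0.36] target-axes [ -1.73 -27.48   0.43] rot [0.17 0.34 4.47]
```

View pics/s7.png

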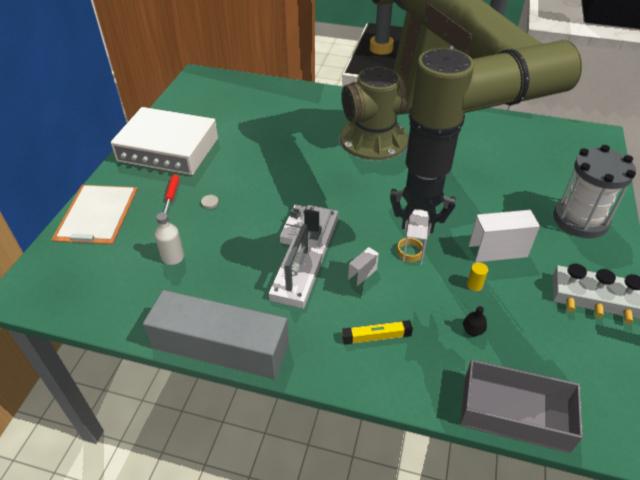

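```bash
python3 -m handwheel '{"dp": [[0,-2,0],[-0.2,-3.4,0],[-0.2,-3.4,0],[-0.2,-3.4,0],[-0.2,-3.4,0]], "delta_rot": [[0,0,4.5],[0,0,0],[0,0,0],[0,0,0],[0,0,0]]}'
python3 -m handwheel '{"dp": [[-0.3,-3.4,0],[-0.3,-3.4,0],[-0.3,-3.4,0],[-0.2,-1.5,0],[0,0,0]], "delta_rot": [[0,0,0],[0,0,0],[0,0,0],[0,0,0],[0,0,0]]}'
python3 plan.py 0.638 -0.0676 0.19 -0.8
python3 - <<'E'
from h import *
q=r.read_camera('scene');f=q['frame']; cv2.imwrite('pics/s8.png',cv2.resize(f[150:310,240:370],None,fx=4.5,fy=3.7,interpolation=cv2.INTER_CUBIC)[...,::-1])
q=r.read_camera('wrist');f=q['frame']; cv2.imwrite('pics/w8.png',f[...,::-1])
E
python3 plan.py 0.638 -0.0676 0.19 -0.8
```

```text
t: 7.7
ee_pos: [0.6304, 0.0497, 0.1881]
ee_rot: [-0.012, -3.139, 0.0]
force: [0.4, -0.1, -1.2]
gripper_width: 0.0413
t: 8.12
ee_pos: [0.6403, -0.0693, 0.1881]
ee_rot: [-0.02, -3.139, 0.001]
force: [0.0, 0.4, -1.4]
gripper_width: 0.0413
t 8.12 pos [ 0.6403 -0.0693  0.1881] F [ 0.   0.4 -1.4] w 0.0413
shift cm now-axes [ 0.23  0.17 -0.19] target-axes [ 0.23  0.17 -0.19] rot [-0.03 -0.15  0.06]
t 8.22 pos [ 0.6405 -0.0663  0.1883] F [-0.8  0.5 -1.2] w 0.0415
shift cm now-axes [ 0.25 -0.14 -0.17] target-axes [ 0.25 -0.14 -0.17] rot [ 0.02 -0.12  0.19]
```

View pics/s8.png

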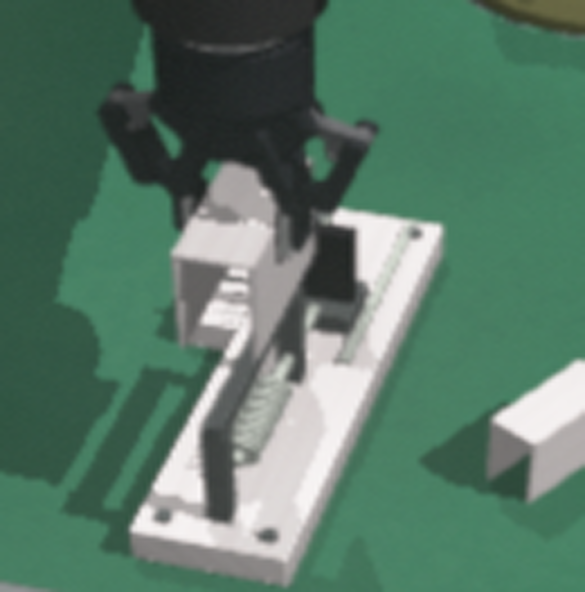

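View pics/w8.png

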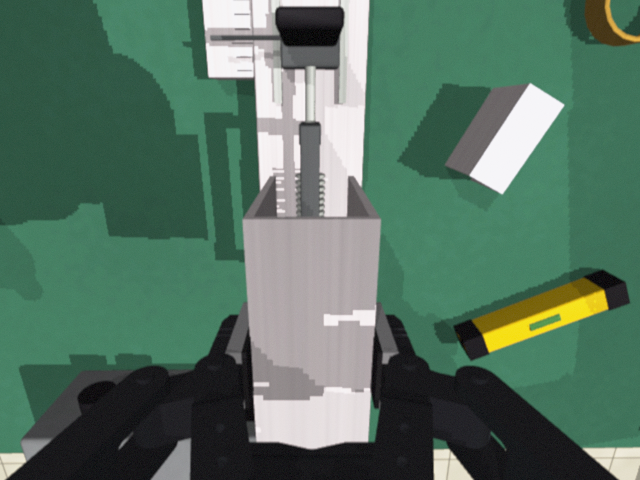

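The wrist view shows the bar (column 310) centred between the guard's walls (245–380). Lowering, with a force check.

```bash
python3 -m handwheel '{"dp": [[0.2,0,2],[0,0,2],[0,0,2],[0,0,2],[0,0,0]], "delta_rot": [[0,0,0],[0,0,0],[0,0,0],[0,0,0],[0,0,0]]}'
python3 -m handwheel '{"dp": [[0,0,1],[0,0,1],[0,0,1],[0,0,0]], "delta_rot": [[0,0,0],[0,0,0],[0,0,0],[0,0,0]]}'
python3 plan.py 0.638 -0.0676 0.0643 -0.8
python3 - <<'E'
from h import *
q=r.read_camera('scene');f=q['frame']; cv2.imwrite('pics/s9.png',cv2.resize(f[180:310,250:360],None,fx=5,fy=4.5,interpolation=cv2.INTER_CUBIC)[...,::-1])
E
python3 plan.py 0.638 -0.0676 0.0643 -0.8
```

```text
t: 8.63
ee_pos: [0.6362, -0.064, 0.1037]
ee_rot: [-0.013, -3.133, -0.002]
force: [0.2, 0.1, -2.8]
gripper_width: 0.0416
t: 8.97
ee_pos: [0.6379, -0.0656, 0.0772]
ee_rot: [-0.016, -3.138, -0.001]
force: [-1.1, 0.1, -2.4]
gripper_width: 0.0414
t 8.97 pos [ 0.6379 -0.0656  0.0772] F [-1.1  0.1 -2.4] w 0.0414
shift cm now-axes [-0.01 -0.2   1.29] target-axes [-0.01 -0.2   1.29] rot [ 0.03 -0.18  0.21]
t 9.02 pos [ 0.6383 -0.0659  0.0784] F [ 0.   0.1 -0.9] w 0.0413
shift cm now-axes [ 0.02 -0.17  1.41] target-axes [ 0.02 -0.17  1.41] rot [ 0.   -0.12  0.21]
```

View pics/s9.png

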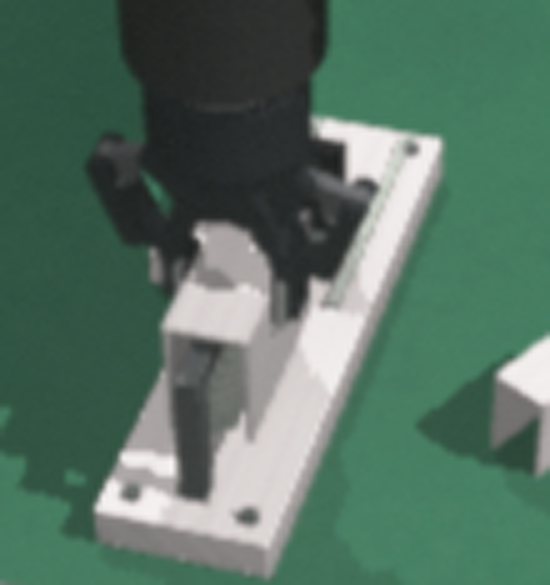

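```bash
python3 -m handwheel '{"dp": [[0,-0.15,0.5],[0,0,0.5],[0,0,0]], "delta_rot": [[0,0,0],[0,0,0],[0,0,0]]}'
python3 -m handwheel '{"dp": [[0,0,0.2],[0,0,0]], "delta_rot": [[0,0,0],[0,0,0]]}'
python3 -m handwheel '{"dp": [[0,0,0.2],[0,0,0]], "delta_rot": [[0,0,0],[0,0,0]]}'
```

```text
t: 9.27
ee_pos: [0.6385, -0.0676, 0.0686]
ee_rot: [-0.017, -3.14, -0.001]
force: [0.2, 1.0, -1.7]
gripper_width: 0.0414
t: 9.43
ee_pos: [0.6388, -0.0676, 0.0674]
ee_rot: [-0.017, -3.141, -0.0]
force: [-0.1, 0.7, -1.2]
gripper_width: 0.0413
t: 9.6
ee_pos: [0.6388, -0.0675, 0.0654]
ee_rot: [-0.017, -3.141, -0.0]
force: [0.2, -0.2, -1.9]
gripper_width: 0.0416
```

```bash
python3 -m handwheel '{"dp": [[0,0,0.1],[0,0,0]], "delta_rot": [[0,0,0],[0,0,0]]}'
python3 -m handwheel '{"dp": [[0,0,0.1],[0,0,0]], "delta_rot": [[0,0,0],[0,0,0]]}'
python3 -m handwheel '{"dp": [[0,0,0.1],[0,0,0]], "delta_rot": [[0,0,0],[0,0,0]]}'
```

```text
t: 9.77
ee_pos: [0.6388, -0.0675, 0.0645]
ee_rot: [-0.017, -3.141, -0.0]
force: [-0.2, -0.1, -0.9]
gripper_width: 0.042
t: 9.93
ee_pos: [0.639, -0.0676, 0.0643]
ee_rot: [0.016, 3.141, -0.0]
force: [-1.0, 0.5, 2.6]
gripper_width: 0.0412
t: 10.1
ee_pos: [0.6391, -0.0676, 0.0643]
ee_rot: [0.016, 3.14, -0.0]
force: [-4.9, 1.7, 5.5]
gripper_width: 0.0416
```

Contact came at z = 0.0643 as computed, with the force rising to 5 N. Releasing and checking.

```bash
python3 -m handwheel '{"dp": [[0,0,0],[0,0,0],[0,0,0],[0,0,0],[0,0,0]], "delta_rot": [[0,0,0],[0,0,0],[0,0,0],[0,0,0],[0,0,0]]}' 85 35
python3 -m handwheel '{"dp": [[0,0,-2],[0,0,-3],[0,0,-3],[0,0,-3],[0,0,0]], "delta_rot": [[0,0,0],[0,0,0],[0,0,0],[0,0,0],[0,0,0]]}'
python3 - <<'E'
from h import *
q=r.read_camera('scene');f=q['frame']; cv2.imwrite('pics/s10.png',cv2.resize(f[180:310,250:360],None,fx=5,fy=4.5,interpolation=cv2.INTER_CUBIC)[...,::-1])
q=r.read_camera('wrist');f=q['frame']; cv2.imwrite('pics/w10.png',f[...,::-1])
E
```

```text
t: 10.52
ee_pos: [0.6388, -0.0676, 0.0623]
ee_rot: [-0.017, -3.141, -0.0]
force: [0.4, -0.6, -0.4]
gripper_width: 0.0726
t: 10.93
ee_pos: [0.6415, -0.0684, 0.1807]
ee_rot: [0.017, 3.131, -0.001]
force: [-0.3, -0.5, 1.8]
gripper_width: 0.0723
```

View pics/s10.png

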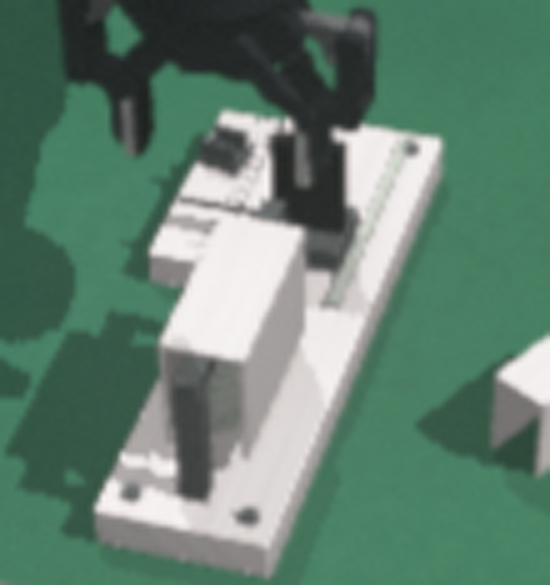

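View pics/w10.png

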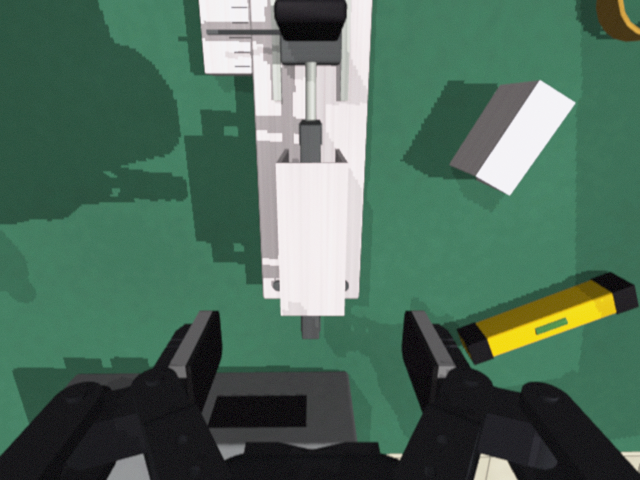

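The guard hangs square on the bar. In the scene crop its roof spans (160–305, 220–360), the bar end shows inside it at (195,370), and the spring is covered. Moving to the handle, jaws to be turned along the jig's x.

```bash
python3 -m handwheel '{"dp": [[3,0,0],[3.5,0,0],[3.5,0,0],[3.4,0,0]], "delta_rot": [[0,0,-7],[0,0,0],[0,0,0],[0,0,0]]}' 55 60
python3 -m handwheel '{"dp": [[0,0,0],[0,0,0],[0,0,0],[0,0,0],[0,0,0]], "delta_rot": [[0,0,-7],[0,0,-7],[0,0,-7],[0,0,-7],[0,0,-7]]}'
python3 -m handwheel '{"dp": [[0,0,0],[0,0,0],[0,0,0],[0,0,0],[0,0,0]], "delta_rot": [[0,0,-7],[0,0,-7],[0,0,-7],[0,0,-7],[0,0,-7]]}'
python3 -m handwheel '{"dp": [[0,0,0],[0,0,0],[0,0,0]], "delta_rot": [[0,0,-7],[0,0,-6],[0,0,0]]}'
python3 plan.py 0.508 -0.0658 0.12 89.2
python3 - <<'E'
from h import *
q=r.read_camera('wrist');f=q['frame']; cv2.imwrite('pics/w11.png',f[...,::-1])
for l in ['mark','pointer','pull']:
    for d in r.spot_in(q,l)[:3]: print(l,round(d['confidence'],2),np.round(d['xyz'],4),proj(q,d['xyz']).round())
E
```

```text
t: 11.37
ee_pos: [0.5034, -0.079, 0.1704]
ee_rot: [0.175, -3.133, 0.0]
force: [0.2, 0.6, 1.4]
gripper_width: 0.0468
t: 11.78
ee_pos: [0.5049, -0.0788, 0.1711]
ee_rot: [1.119, -2.934, -0.001]
force: [0.4, 0.1, -0.2]
gripper_width: 0.0471
t: 12.2
ee_pos: [0.505, -0.0788, 0.171]
ee_rot: [1.949, -2.462, -0.002]
force: [0.3, 1.3, -1.1]
gripper_width: 0.0472
t: 12.45
ee_pos: [0.505, -0.0788, 0.1711]
ee_rot: [2.213, -2.228, -0.002]
force: [0.1, 0.4, 1.0]
gripper_width: 0.0471
t 12.45 pos [ 0.505  -0.0788  0.1711] F [0.1 0.4 1. ] w 0.0471
shift cm now-axes [-1.31 -0.3   5.11] target-axes [-1.31 -0.28  5.11] rot [ 0.13 -0.    0.4 ]
mark 0.7 [ 0.4425 -0.1336  0.0334] [389. 145.]
pointer 0.75 [ 0.509  -0.071   0.0529] [306. 229.]
pull 0.66 [ 0.5073 -0.0723  0.0547] [308. 228.]
```

View pics/w11.png

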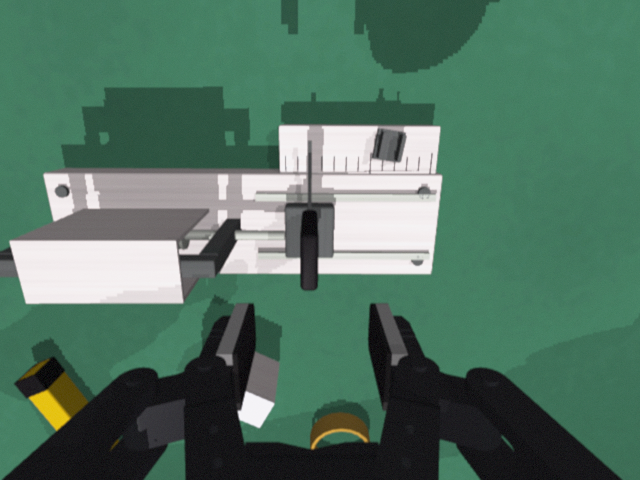

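Run:
```python
from h import *
f=cv2.imread('pics/w11.png'); cv2.imwrite('pics/m1.png',cv2.resize(f[115:215,285:440],None,fx=5,fy=5,interpolation=cv2.INTER_CUBIC))
```

```text
(no output)
```

View pics/m1.png

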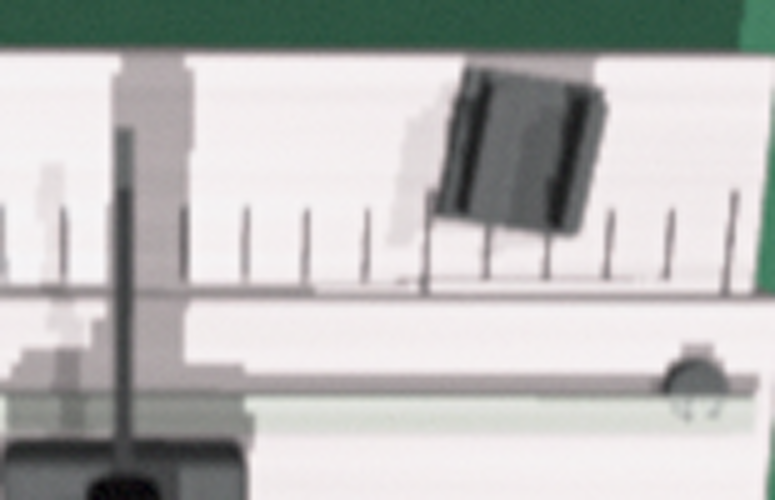

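```bash
cat > jig.py <<'E'
from h import *
V=(.593,-.067,-.0135)
def J(P): c,s=np.cos(V[2]),np.sin(V[2]); d=np.array(P[:2])-V[:2]; return np.array([c*d[0]+s*d[1],-s*d[0]+c*d[1]])
E
python3 - <<'E'
from jig import *
q=r.read_camera('wrist')
C=lambda a:((np.array(a)+.5)/5-.5+np.array([285,115]))
for z in (.044,.047,.05): print(z,'ptr',J(ray(q,C((124,150)),z)).round(4),J(ray(q,C((122,420)),z)).round(4),'ridges',*[J(ray(q,C(a),z)).round(4) for a in((484,75),(460,215),(584,90),(558,235),(522,150))])
print('ticks z.026',*[J(ray(q,C(a),.026)).round(4) for a in ((64,240),(426,240),(730,240))])
print('handle top',J(ray(q,(309,250),.116)), 'bed end',J(ray(q,(437,180),.03)),J(ray(q,(432,272),.03)))
E
python3 plan.py 0.508 -0.0658 0.12 89.2
```

```text
0.044 ptr [-0.0861 -0.0696] [-0.0857 -0.0273] ridges [-0.1408 -0.0806] [-0.1383 -0.0597] [-0.1561 -0.0784] [-0.1537 -0.0566] [-0.1473 -0.0695]
0.047 ptr [-0.0861 -0.0699] [-0.0857 -0.028 ] ridges [-0.1403 -0.0808] [-0.1378 -0.0601] [-0.1555 -0.0786] [-0.1531 -0.057 ] [-0.1467 -0.0698]
0.05 ptr [-0.0862 -0.0701] [-0.0857 -0.0287] ridges [-0.1398 -0.0809] [-0.1373 -0.0604] [-0.1548 -0.0787] [-0.1524 -0.0574] [-0.1461 -0.07  ]
ticks z.026 [-0.0761 -0.0536] [-0.1359 -0.0535] [-0.1861 -0.0535]
handle top [-0.08603669 -0.00994181] bed end [-0.19160549 -0.039744  ] [-0.1957916   0.04308403]
t 12.7 pos [ 0.5054 -0.0789  0.1722] F [ 0.2 -0.   0. ] w 0.047
shift cm now-axes [-1.31 -0.25  5.22] target-axes [-1.31 -0.24  5.22] rot [0.04 0.   0.07]
```

Travel needed is about 61 mm: pointer at jig x −86.1, ridge midline −146.8 (top camera −147). In the crop the ridges sit at (475,150) and (570,150), and the blade at (124,150). Now lowering onto the handle.

```bash
python3 -m handwheel '{"dp": [[-1.3,-0.2,0],[0,0,2.6],[0,0,2.6],[0,0,0]], "delta_rot": [[0,0,0],[0,0,0],[0,0,0],[0,0,0]]}'
python3 - <<'E'
from h import *
q=r.read_camera('wrist');f=q['frame']; cv2.imwrite('pics/w12.png',f[...,::-1])
q=r.read_camera('scene');f=q['frame']; cv2.imwrite('pics/s12.png',cv2.resize(f[180:310,250:360],None,fx=5,fy=4.5,interpolation=cv2.INTER_CUBIC)[...,::-1])
E
python3 plan.py 0.507 -0.0658 0.044 89.2
```

```text
t: 13.03
ee_pos: [0.5049, -0.0653, 0.1149]
ee_rot: [2.204, -2.231, -0.01]
force: [-0.3, 0.3, -1.3]
gripper_width: 0.047
t 13.13 pos [ 0.5072 -0.0662  0.1205] F [ 0.4 -0.4  0.9] w 0.0466
shift cm now-axes [-0.05  0.01  7.65] target-axes [-0.04  0.02  7.65] rot [ 0.09 -0.05  0.15]
```

View pics/w12.png

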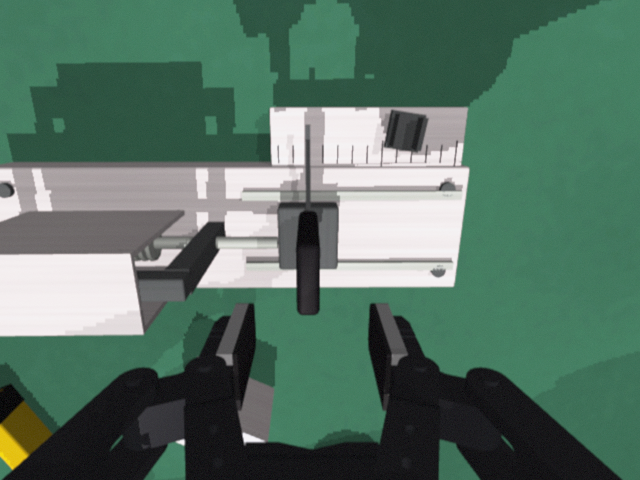

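View pics/s12.png

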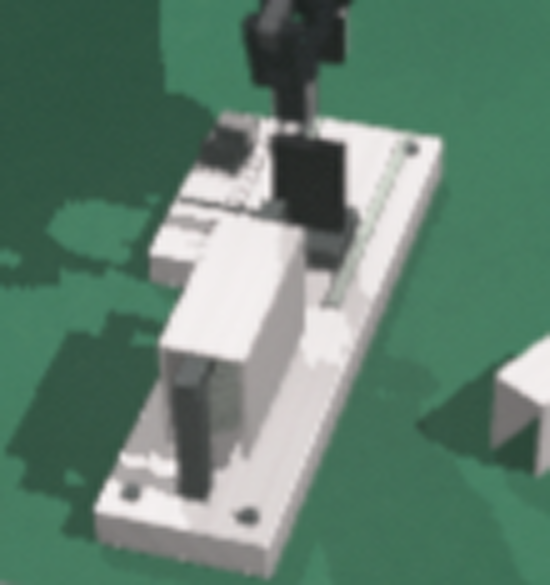

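```bash
python3 -m handwheel '{"dp": [[0,0,2.5],[0,0,2.5],[0,0,2.6],[0,0,0]], "delta_rot": [[0,0,0],[0,0,0],[0,0,0],[0,0,0]]}'
python3 - <<'E'
from h import *
q=r.read_camera('wrist');f=q['frame']; cv2.imwrite('pics/w13.png',f[...,::-1])
q=r.read_camera('scene');f=q['frame']; cv2.imwrite('pics/s13.png',cv2.resize(f[180:310,250:360],None,fx=5,fy=4.5,interpolation=cv2.INTER_CUBIC)[...,::-1])
E
python3 plan.py 0.507 -0.0658 0.044 89.2
```

```text
t: 13.47
ee_pos: [0.5056, -0.0659, 0.0412]
ee_rot: [2.206, -2.232, -0.007]
force: [-0.6, 0.6, -1.5]
gripper_width: 0.0468
t 13.57 pos [ 0.5083 -0.0663  0.0464] F [ 0.2 -0.5  1.3] w 0.047
shift cm now-axes [-0.05  0.13  0.24] target-axes [-0.04  0.13  0.24] rot [-0.05 -0.05  0.18]
```

View pics/w13.png

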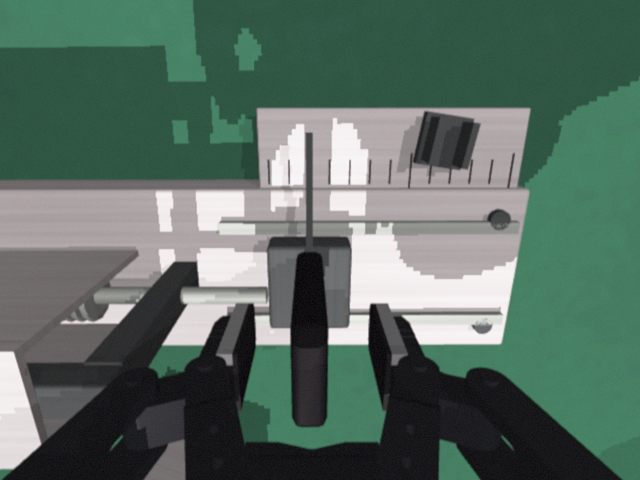

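View pics/s13.png

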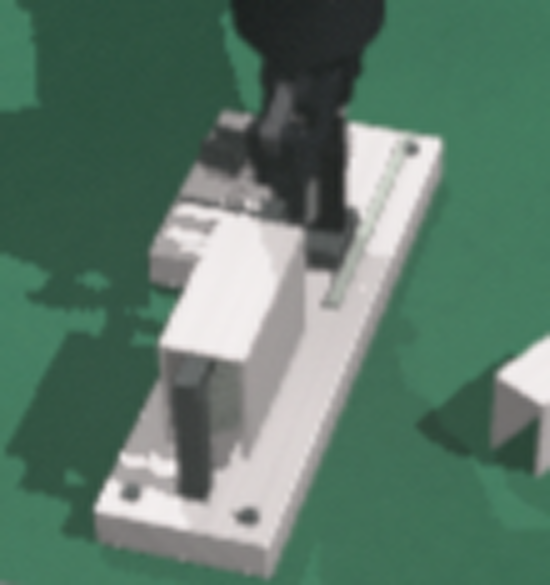

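```bash
python3 -m handwheel '{"dp": [[0,0,0],[0,0,0],[0,0,0],[0,0,0],[0,0,0]], "delta_rot": [[0,0,0],[0,0,0],[0,0,0],[0,0,0],[0,0,0]]}' 0 80
python3 - <<'E'
from h import *
q=r.read_camera('wrist');f=q['frame']; cv2.imwrite('pics/w14.png',f[...,::-1])
E
python3 plan.py 0.507 -0.0658 0.044 89.2
```

```text
t: 13.98
ee_pos: [0.5071, -0.0659, 0.047]
ee_rot: [2.209, -2.233, -0.001]
force: [-9.3, 3.1, 10.4]
gripper_width: 0.0106
t 14.03 pos [ 0.5071 -0.0659  0.047 ] F [-9.9  3.6  9.5] w 0.011
shift cm now-axes [-0.01  0.01  0.3 ] target-axes [-0.01  0.01  0.3 ] rot [ 0.04 -0.    0.2 ]
```

View pics/w14.png

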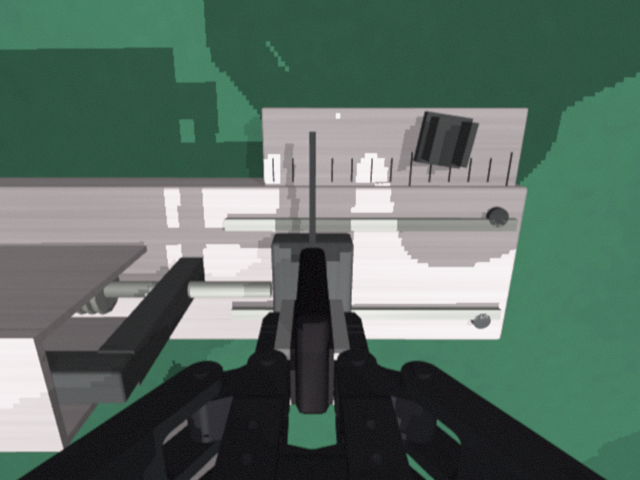

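Plate gripped (opening 11 mm, pads either side at (285,340) and (340,340)). Pulling part-way along +tool y, then checking.

```bash
python3 -m handwheel '{"dp": [[0,0.6,0],[0,1.2,0],[0,1.2,0],[0,1.2,0],[0,0.6,0]], "delta_rot": [[0,0,0],[0,0,0],[0,0,0],[0,0,0],[0,0,0]]}'
python3 -m handwheel '{"dp": [[0,0.5,0],[0,0,0]], "delta_rot": [[0,0,0],[0,0,0]]}'
cat > look.py <<'E'
from jig import *
import sys
q=r.read_camera('wrist');f=q['frame']; cv2.imwrite(f'pics/{sys.argv[1]}.png',cv2.resize(f[70:270,220:440],None,fx=3.4,fy=3,interpolation=cv2.INTER_CUBIC)[...,::-1])
s=r.get_state(); print(s['t'],s['ee_pos'],J(s['ee_pos']),s['force'],s['gripper_width'])
E
python3 look.py w15
```

```text
t: 14.45
ee_pos: [0.4617, -0.0653, 0.047]
ee_rot: [-2.206, 2.229, -0.008]
force: [9.9, -0.4, -0.7]
gripper_width: 0.011
t: 14.62
ee_pos: [0.4569, -0.0652, 0.047]
ee_rot: [-2.206, 2.229, -0.008]
force: [8.5, -1.0, 0.1]
gripper_width: 0.011
14.6667 [ 0.45713624 -0.06517686  0.04704613] [-1.35875993e-01 -1.11280741e-05] [ 9.03652208 -0.53811443  1.06821836] 0.01078673929946952
```

View pics/w15.png

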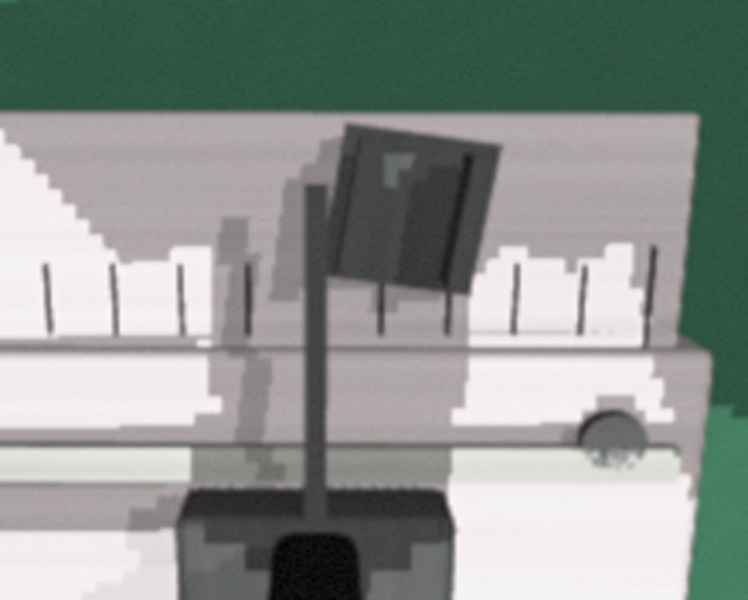

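```bash
python3 -m handwheel '{"dp": [[0,0.5,0],[0,0.5,0],[0,0,0],[0,0,0]], "delta_rot": [[0,0,0],[0,0,0],[0,0,0],[0,0,0]]}'
python3 look.py w16
```

```text
t: 15.0
ee_pos: [0.4475, -0.0651, 0.0471]
ee_rot: [-2.206, 2.229, -0.008]
force: [9.4, -2.1, -0.4]
gripper_width: 0.0111
15.05 [ 0.44754687 -0.06509016  0.047041  ] [-1.45465658e-01 -5.38884308e-05] [ 8.96630625 -0.84711455 -0.10740104] 0.010657123442720426
```

View pics/w16.png

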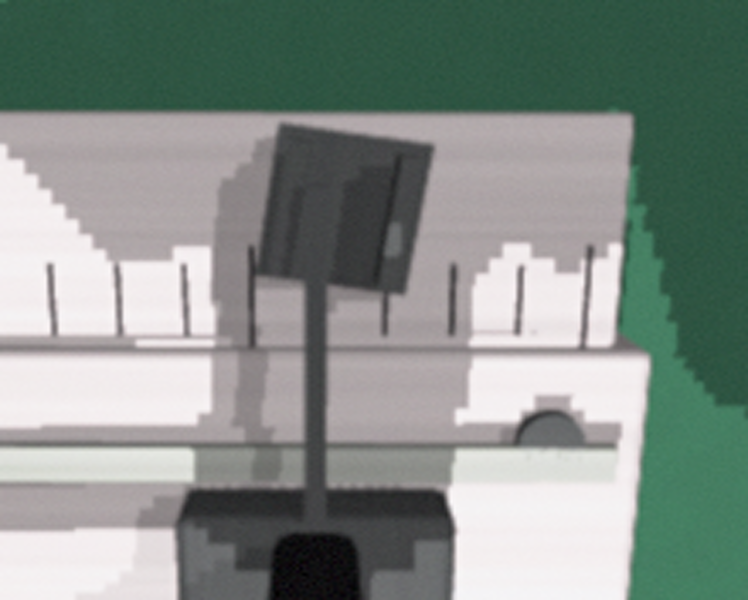

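Run:
```python
from jig import *
q=r.read_camera('wrist');f=q['frame'];g=f[100:180,275:365]
g=np.clip(g.astype(float)*2.2,0,255).astype(np.uint8)
cv2.imwrite('pics/m2.png',cv2.resize(g,None,fx=7,fy=7,interpolation=cv2.INTER_CUBIC)[...,::-1])
R=np.array(q['R']);print(J(-R.T@np.array(q['t'])), R.T[:,2])
```

```text
[-0.14688051 -0.08276817] [ 0.01143589  0.32510763 -0.94560787]
```

View pics/m2.png

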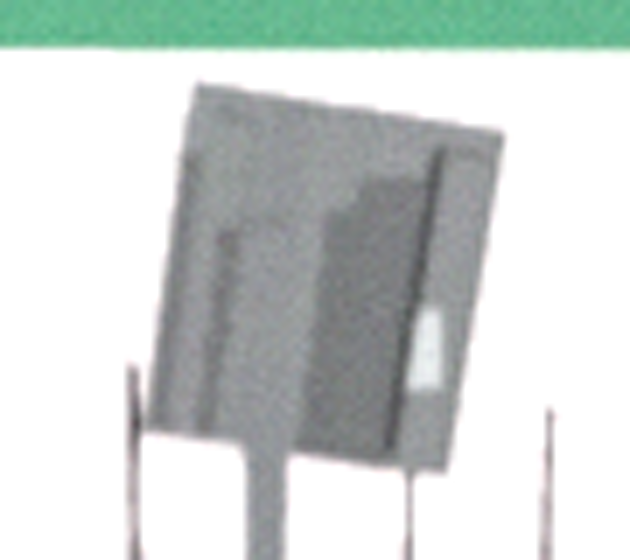

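The clamp is skewed a little and the view from directly overhead shows the blade (col 267) about 3.5 mm short of the ridge midline (col ~316, inner faces 215 and 411). My 61 mm estimate was slightly low because of parallax. Pulling 3.5 mm more.

```bash
python3 -m handwheel '{"dp": [[0,0.35,0],[0,0,0],[0,0,0]], "delta_rot": [[0,0,0],[0,0,0],[0,0,0]]}'
cat > look2.py <<'E'
from jig import *
import sys
from scipy.optimize import least_squares
q=r.read_camera('wrist');f=q['frame'];g=f[100:180,275:365]
g=np.clip(g.astype(float)*2.2,0,255).astype(np.uint8)
cv2.imwrite(f'pics/{sys.argv[1]}.png',cv2.resize(g,None,fx=7,fy=7,interpolation=cv2.INTER_CUBIC)[...,::-1])
s=r.get_state(); print(s['t'],s['ee_pos'],J(s['ee_pos']),s['force'],s['gripper_width'])
C=lambda u:((np.array(u)-275+0,),)
c,sn=np.cos(V[2]),np.sin(V[2]); jx=J(s['ee_pos'])[0]
for y in (-.06,-.066,-.073): X=[V[0]+c*jx-sn*y,V[1]+sn*jx+c*y,.05]; u=proj(q,X); print(y,((u-[275,100]+.5)*7-.5).round())
E
python3 look2.py m3
```

```text
t: 15.35
ee_pos: [0.4441, -0.0651, 0.0471]
ee_rot: [-2.206, 2.229, -0.008]
force: [10.5, -2.1, 0.3]
gripper_width: 0.011
15.4 [ 0.4441682  -0.06504744  0.04705624] [-1.48844597e-01 -5.67859278e-05] [ 9.67937017 -1.73046107  0.45707468] 0.01130519310284487
-0.06 [257. 443.]
-0.066 [257. 346.]
-0.073 [258. 230.]
```

View pics/m3.png

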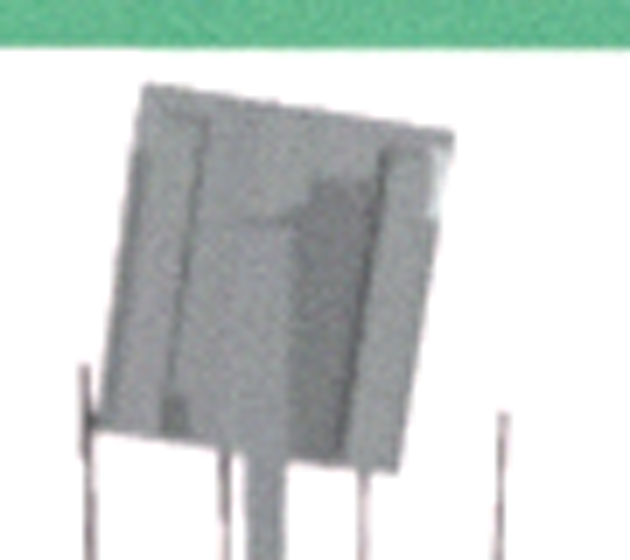

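The blade (col 266) now lies midway between the ridge inner faces (183 and 357) at the pointer's row. Letting time pass and checking everything before handing in.

```bash
python3 -m handwheel '{"dp": [[0,0.03,0],[0,0,0],[0,0,0],[0,0,0],[0,0,0]], "delta_rot": [[0,0,0],[0,0,0],[0,0,0],[0,0,0],[0,0,0]]}'
python3 -m handwheel '{"dp": [[0,0,0],[0,0,0],[0,0,0],[0,0,0],[0,0,0]], "delta_rot": [[0,0,0],[0,0,0],[0,0,0],[0,0,0],[0,0,0]]}'
python3 look2.py m4
python3 - <<'E'
from h import *
q=r.read_camera('scene'); save(q,'s20')
p=r.read_camera('top');f=p['frame'];cv2.imwrite('pics/t20.png',cv2.resize(f[180:340,280:400],None,fx=4,fy=3.7,interpolation=cv2.INTER_CUBIC)[...,::-1])
E
```

```text
t: 15.82
ee_pos: [0.444, -0.0651, 0.0471]
ee_rot: [-2.206, 2.229, -0.009]
force: [10.4, -1.5, 0.1]
gripper_width: 0.0112
t: 16.23
ee_pos: [0.444, -0.065, 0.047]
ee_rot: [-2.206, 2.229, -0.008]
force: [9.6, -1.0, -0.1]
gripper_width: 0.011
16.2833 [ 0.44396672 -0.06504564  0.04704583] [-1.49046081e-01 -5.77071169e-05] [11.49324576 -1.1354487   0.71696688] 0.011358820754882275
-0.06 [258. 443.]
-0.066 [258. 346.]
-0.073 [258. 230.]
```

View pics/m4.png

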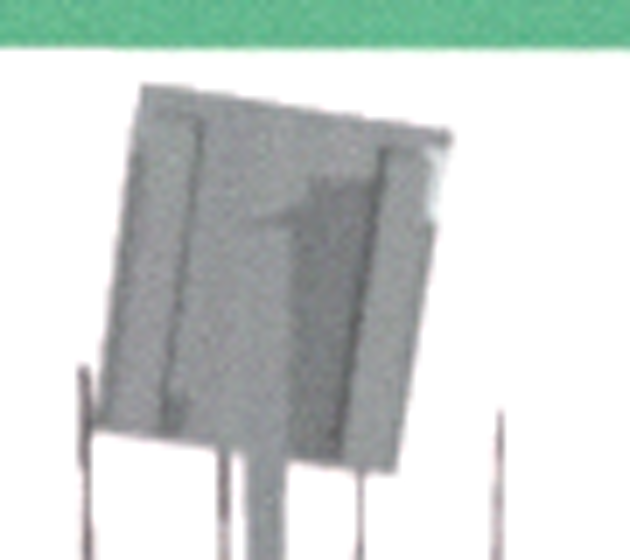

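View pics/s20.png

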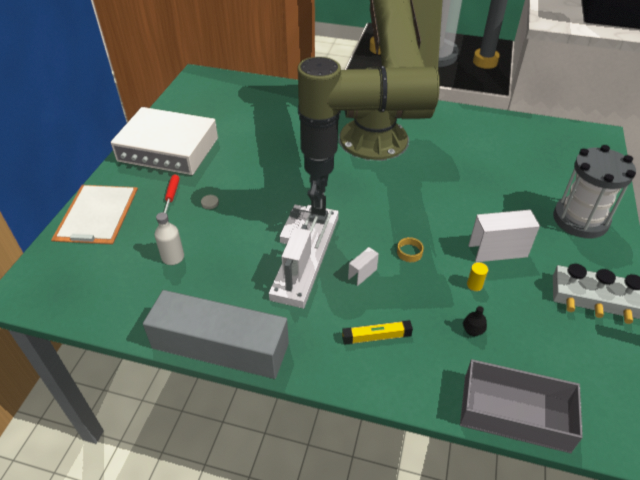

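View pics/t20.png

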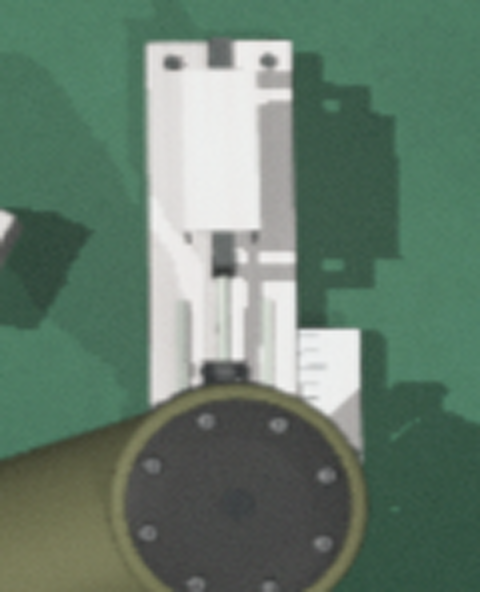

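```bash
python3 -c "
from workcell import r
print(r.finish_job()); s=r.get_state(); print(s['t'],s['ee_pos'],s['force'],s['gripper_width'])"
```

```text
the job is handed in; nothing more can be done
None
the job is handed in; nothing more can be done
```

I hung the 100 × 42 × 80 mm guard over the bar and let go of it. I then pulled the slide out about 63 mm by its handle and handed the job in at about 16.3 s, still gripping the handle.

**Last checks before handing in:**
- **Pointer:** seen from straight above, the blade was at about column 266 and the ridges' inner faces at about 180 and 355, so it is centred to well under 1 mm. It held steady for 0.8 s.
- **Grip and pull:** the opening read 11 mm on the 12 mm plate. The wrist read about 10–11 N, as the spring should give at that travel.
- **Guard and bench:** the guard hangs square on the bar, which shows at both ends of it, with the spring hidden underneath. The bystanders stand where they were in the scene view.

**Failures and disagreements:**
- **Missed first grasp:** the fingertips sit about 30 mm behind the reported TCP, so the jaws closed above the guard's roof. They did not touch it, and the second try, lower down, held.
- **Pull distance:** my first estimate was 61 mm, about 2 mm short because of parallax. I corrected it with the overhead view.
- **Mark clamp:** it looks turned by roughly 9 degrees, although the description gives it the jig's axes. I centred the pointer between the ridges at the pointer's own position.

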